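# Park and lock the spice carousel

## Robot

A 7-joint arm with a two-finger parallel gripper is mounted at the origin on the work surface. World frame = base frame: x ahead of the robot, y to its left, z up, the work surface at z = 0. Lengths are in mm, angles in rad, forces in N, time in s.
With the tool pointing down it reaches from about 400 to 875 mm from the base axis. Payload 19.3 kg.
Tool frame: the origin (TCP) lies at the very end of the fingers, on their centre line; the grasp point (between the pads) lies 19 mm behind it; z points along the fingers, y is the line along which they close (so a half turn about z gives the same grasp; the last joint's range is limited). The gripper opens to 85 mm and grips with 20 to 120 N. Pads are 22 mm wide; open, the fingers measure 114 mm over their backs; the gripper's body (76 mm by 85 mm) begins 54 mm behind the grasp point. The pads swing forward as they close: fully open they stand 13 mm farther back than shut.
Start: joints at [-1.235, 0.521, -0.036, 1.599, 0.021, 1.021, -0.113], TCP at [246.738, 574.225, 203.391] pointing down, gripper open.
Joint ranges: [-2.91, 2.91], [-0.3, 2.13], [-1.5, 1.42], [0.17, 2.43], [-1.26, 4.41], [0.16, 1.93], [-2.52, 2.52]. Speed limits (rad/s): [1.89, 1.89, 2.39, 2.39, 3.01, 3.01, 3.01].

## Interface

Orientations are given as [roll, pitch, yaw] about the fixed x, y, z axes, in that order (R = Rz(yaw) Ry(pitch) Rx(roll)).
In Python, from cell import observe, capture, close_job, boxes_of, outline_of, landmark_of gives the robot as it stands.
- The arm moves only by the tool apply_moves, never from a script. Its argument "moves" is text: rows parted by semicolons, each of 7 numbers parted by spaces: the shift along the tool's x, y, z in mm, then the turn, a rotation vector about the tool's x, y, z in degrees, then the opening, from 0 (shut) to 1 (fully open). In form: tx ty tz rx ry rz grip; .... A call has 1 to 12 rows; each row is the pose to reach, as a shift and turn from the pose commanded when the call began, along the tool's axes at that moment; what a row does not reach only later rows make up. A row lasts 1/10 s, in which the tool goes at most 50 mm and 8.59 degrees, less where a joint would pass 70% of its speed; a pose out of reach is approached as far as the arm can. A call with a gripper value outside its range is refused whole. The fingers move at their own pace and stop on an object; "squeeze" is the grip in N (left out, the last holds). Time passes only in rows, so rows that repeat a pose let the fingers close. It gives the time, the measured TCP pose, the force, the opening and the grip force at its end, in the units of the state.
- observe(): the state, without advancing time (a new reading comes with each control period).
- capture(name): name is "scene" or "top" or "wrist"; returns a dict with "pixels" (420x560x3 uint8, red, green, blue), "range_z" (420x560 float32, mm along the optical axis (not along the pixel's ray), 0 where there is no reading), "K" (3x3 intrinsics, pixels), "rvec" (rotation vector, rad) and "tvec" (3), from world to camera coordinates, as OpenCV has them; the wrist camera has in their place "hand_eye" (4x4, takes a point from camera to tool coordinates, whose origin is the TCP and whose axes are the flange's). Camera axes: x right, y down, z forward; pixel columns grow to the right and rows downward; lengths in mm; the calibration is good to about 2 mm. A picture is of the moment at which its call begins: read the wrist's pose just before it.
- close_job(): hands the job in; it is judged then, once.
Trained networks look in a picture, given as the dict that the camera call returned (one of the last four; its "shot" number tells which), for a name from the list of things; names that differ only in an ending like _2 or _b are one class to them, and where a whole thing is asked for, a point or a joint stands for the part that bears it (a point fixed in the world has none). Each returns a list of dicts, best first, with "score" (0 to 1); they miss things now and then, are a little off and sometimes report something else, mostly with a low value. They report only what shows in the picture. A call takes as long as a camera call.
- boxes_of(picture, query): "location" ([x, y, z] in mm, in world coordinates, good to about 4 mm: the middle of the surface that is visible of it).
- outline_of(picture, query): "region" (420x560 bool, what is visible of it).
- landmark_of(picture, query): "location" ([x, y, z] in mm, in world coordinates, good to about 4 mm: a listed point, or the origin of a listed thing).
The state is a dict: "clock": time; "joint_pos": joint angles; "qd": joint speeds; "joint_efforts": joint torques, N m; "position": TCP position; "eef_rot": TCP orientation; "ft_force": force on the tool from outside, world axes, zero at the start; "torque": the same for the moment, N m; "width": opening from 0.0 (shut) to 1.0 (fully open); "grasp_force": force on a finger pad.
Only numpy, scipy, OpenCV 4.12 (cv2) and the standard library are available. Lean on these libraries where they do the work, as an engineer would, in place of code of your own. Each camera call takes 0.05 s, during which the arm holds its last target. There are 200 camera calls.

## Task

Park the spice carousel: push one of its spokes to turn it slowly until the locking pin riding in it, near the pointer, drops into the hidden socket, leaving the pin alone until it has dropped; stop as soon as you feel the carousel lock. Then press the pin down until its head sits fully home on its aluminium block. Work gently, never forcing the locked carousel or the pin, and leave the jars, bottle and can standing where they are.

Things in the scene. Friction and masses are not known exactly. Their poses are not given: they have to be found in the camera images.
- carousel: round wooden turntable, 244 mm across, 12 mm thick, top 44 mm above the counter. It turns either way on an upright axis, without end stops, and stays where left. Origin on the axis at its underside, 32 mm above the counter; z up; x points to the pin's 13 mm hole, 100 mm from the axis, through a 36 mm square aluminium block whose top is 52 mm above the counter. Hub 40 mm wide, its knob's top 114 mm above the counter
- spoke0 (a point): point on an upright radial spoke, 60 degrees anticlockwise (from above) of the pin: 100 mm from the axis, in mid thickness, half-way up, 69 mm above the counter. Each of the three spokes is 8 mm thick, 50 mm high (top 94 mm above the counter) and runs from the hub to 120 mm from the axis; about 1 N here turns the carousel
- spoke1 (a point): the same point of the spoke opposite the pin (180 degrees)
- spoke2 (a point): the same point of the spoke 60 degrees clockwise of the pin
- pointer_tip (a point): inner top edge of the fixed steel index pointer (a T seen from above: 5 mm thick stem, 34 mm wide plate clipped to the edge of the base board) just outside the carousel rim: 126 mm from the axis, 46 mm above the counter; no higher than this. Only a rough mark: the socket lies on the circle of the pin within 15 mm, along the rim to either side, of the line from the axis to this point
- pin_head (a point): centre point of the pin's black domed head (28 mm across, 15 mm high; its top 8 mm above this point, its flat underside 7 mm below). Above the counter: 77 mm at the start (foot sliding on the base board), 70 mm when dropped on to the plug, 59 mm fully home, with the head's underside flat on the aluminium block
- tin0_mid (a point): centre of a loose spice jar (38 mm across, 55 mm high) standing on the carousel 56 mm from the axis, 120 degrees anticlockwise of the pin, between two spokes; it rides along
- tin1_mid (a point): centre of a like spice jar, 240 degrees anticlockwise of the pin
- oil_mid (a point): centre of a green oil bottle, 64 mm across, 200 mm high, on the counter to one side
- can_mid (a point): centre of a food can, 74 mm across, 110 mm high, on the counter to the other side
- pin: loose 50 g steel locking pin standing in the carousel's hole, shank 12 mm across and 40 mm long below the head; origin at the centre of its foot, 47 mm below the centre of its head. It needs about 0.2 s over the socket to drop: passing over faster than about 20 mm/s it may ride across
- plug (a joint): how far a stiff plug in the socket is pushed down, in m. The socket, a 14.5 mm hole, is hidden under the carousel in the fixed base board (270 x 270 x 30 mm); a pin in it locks the carousel. At 0 the plug is 7 mm below the board top: the pin drops 7 mm and rests on it. Pressed through the pin with about 5 N it slides down and stays; 0.011 when the pin is home

How it is judged:
By the outcome, as a careful person would: the job done as asked, in the order asked, and still so for the second after the job is handed in, with the robot touching nothing.
It also fails if it takes over 72 s, if anything falls off the work surface, if the arm or the gripper's body presses on something with over 40 N, if the wrist force passes 120 N, or if a joint passes its speed limit or range.

## Working session

There is one attempt and no reset: what is moved stays moved. The work goes in short steps, Python scripts to look and compute and a tool call to move; the robot and the scene stay as the last step left them, time stands still between calls to the robot, and variables do not carry over. Pictures are saved under pics/ and viewed, at most 10 in all, crops included, and the job is handed in when it is done.

Besides the shell and the picture viewer there is one more tool, called in YAML: its name, and indented under it one key for each argument. apply_moves: Moves the arm, as the interface text tells. Its arguments: {"type":"object","properties":{"moves":{"type":"string"},"squeeze":{"type":"number"}},"required":["moves"]}

```bash
mkdir -p pics
cat > h.py <<'E'
from cell import *
import numpy as np, cv2
def save(p,n): cv2.imwrite('pics/'+n,cv2.cvtColor(p['pixels'],cv2.COLOR_RGB2BGR))
E
python3 - <<'E'
from h import *
s=observe(); print(s['clock'],s['position'],s['eef_rot'],s['ft_force'],s['width'])
for c in ['scene','top']:
    p=capture(c); save(p,c+'0.png')
    for q in ['carousel','spoke0','spoke1','spoke2','pointer_tip','pin_head','tin0_mid','tin1_mid','oil_mid','can_mid']:
        r=landmark_of(p,q)
        print(c,q,[(np.round(a['location']).tolist(),round(a['score'],2)) for a in r[:2]])
print(observe()['clock'])
E
```

```text
0.0 [246.6204515  573.89017288 202.82853625] [-3.14046664e+00  7.56261544e-05  2.73576795e+00] [ 1.01532774 -0.14348325  0.33470593] 0.9998368645736522
scene carousel [([540.0, 27.0, 32.0], 0.75)]
scene spoke0 [([458.0, -19.0, 68.0], 0.84), ([545.0, 133.0, 68.0], 0.83)]
scene spoke1 [([458.0, -19.0, 68.0], 0.84), ([545.0, 133.0, 68.0], 0.83)]
scene spoke2 [([458.0, -19.0, 68.0], 0.84), ([545.0, 133.0, 68.0], 0.83)]
scene pointer_tip [([667.0, 68.0, 49.0], 0.71), ([595.0, 57.0, 72.0], 0.44)]
scene pin_head [([462.0, 78.0, 77.0], 0.53)]
scene tin0_mid [([545.0, -26.0, 73.0], 0.58), ([631.0, -17.0, 68.0], 0.31)]
scene tin1_mid [([594.0, 57.0, 72.0], 0.85)]
scene oil_mid [([571.0, 368.0, 96.0], 0.58)]
scene can_mid [([613.0, -375.0, 56.0], 0.75)]
top carousel [([545.0, 30.0, 29.0], 0.77)]
top spoke0 [([627.0, -17.0, 67.0], 0.9), ([544.0, 133.0, 68.0], 0.74)]
top spoke1 [([627.0, -17.0, 67.0], 0.9), ([544.0, 133.0, 68.0], 0.74)]
top spoke2 [([627.0, -17.0, 67.0], 0.9), ([544.0, 133.0, 68.0], 0.74)]
top pointer_tip [([663.0, 68.0, 47.0], 0.48)]
top pin_head [([454.0, 79.0, 78.0], 0.61)]
top tin0_mid [([544.0, -29.0, 71.0], 0.58)]
top tin1_mid [([593.0, 59.0, 73.0], 0.62)]
top oil_mid [([572.0, 365.0, 100.0], 0.58)]
top can_mid [([611.0, -374.0, 57.0], 0.57)]
1.1
```

View pics/scene0.png

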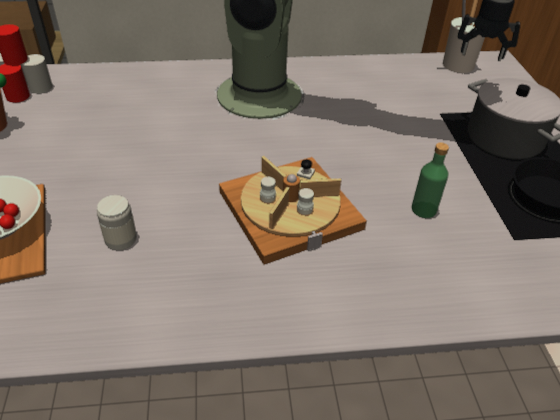

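View pics/top0.png

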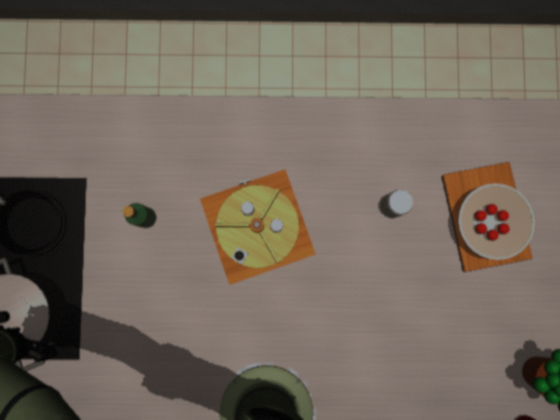

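Robot-side view: the carousel axis is near (544,31), at top px (257,226). The pin is at about 150° (239,255) and the pointer at about 17° (243,183). The plan is to push spoke0 (210°) clockwise by about 133°.

```bash
cat >> h.py <<'E'
from scipy.spatial.transform import Rotation as R
C=np.array([544.,31.])
def pose(phi,back,z,r=100):   # finger behind spoke at angle phi; returns x,y,z,yaw(deg)
    a=np.radians(phi); p=C+r*np.array([np.cos(a),np.sin(a)])+back*np.array([-np.sin(a),np.cos(a)])
    return np.array([*p,z,phi-90])
def rows(targets,grip=0,R0=None,p0=None):
    s=observe()
    p0=s['position'] if p0 is None else p0; R0=R.from_euler('xyz',s['eef_rot']) if R0 is None else R0
    out=[]
    for t in targets:
        d=R0.inv().apply(np.array(t[:3])-p0)
        w=(R0.inv()*R.from_euler('xyz',[180,0,t[3]],degrees=True)).as_rotvec(degrees=True)
        out.append(' '.join('%g'%round(v,1) for v in [*d,*w])+' %g'%grip)
    print('; '.join(out))
def st():
    s=observe(); print(round(s['clock'],2),s['position'].round(1),np.degrees(s['eef_rot']).round(2),s['ft_force'].round(2),s['joint_pos'].round(2))
E
python3 - <<'E'
from h import *
a=np.array([246.6,573.9,202.8,156.7]); b=pose(210,28,203)
print(b)
f=lambda u:u*u*(3-2*u)
T=[a+(b-a)*f((i+1)/24) for i in range(24)]
rows(T[:12])
print(T[11]);
E
```

```text
[471.39745962 -43.24871131 203.         120.        ]
-2.3 -2.8 0.6 -0 -0 0.2 0; -8.9 -9.8 0.6 -0 -0 0.8 0; -19.3 -20.9 0.6 -0 0 1.6 0; -33.3 -35.8 0.6 -0 0 2.8 0; -50.5 -54 0.6 -0 0 4.2 0; -70.3 -75.1 0.6 -0 0 5.8 0; -92.6 -98.7 0.5 -0 0 7.6 0; -116.7 -124.3 0.5 -0 0 9.6 0; -142.4 -151.7 0.5 -0 0 11.7 0; -169.3 -180.3 0.5 -0 0 13.9 0; -197 -209.7 0.5 -0 0 16.1 0; -225.1 -239.5 0.5 -0 0 18.4 0
[358.99872981 265.32564435 202.9        138.35      ]
```

apply_moves:
  moves: "-2 -3 0 0 0 0 0; -9 -10 0 0 0 1 0; -19 -21 0 0 0 2 0; -33 -36 0 0 0 3 0; -50 -54 0 0 0 4 0; -70 -75 0 0 0 6 0; -93 -99 0 0 0 8 0; -117 -124 0 0 0 10 0; -142 -152 0 0 0 12 0; -169 -180 0 0 0 14 0; -197 -210 0 0 0 16 0; -225 -240 0 0 0 18 0"

```text
clock: 2.3
position: [358.8, 262.2, 203.5]
eef_rot: [3.141, -0.0, 2.418]
ft_force: [0.7, -0.6, -0.2]
width: 0.003
grasp_force: 0.0
```

Run:
```python
from h import *
st()
s=observe(); a=np.array([359,265.3,203,138.7]); b=pose(210,28,203)
f=lambda u:1-(1-u)**2
rows([a+(b-a)*f((i+1)/11) for i in range(11)],p0=a[:3],R0=R.from_euler('xyz',[180,0,138.7],degrees=True))
```

```text
2.3 [358.8 262.2 203.5] [179.98  -0.   138.57] [ 0.72 -0.58 -0.21] [-0.86  0.23  0.11  2.06 -0.03  0.85  0.12]
-50 -27.4 -0 0 -0 3.2 0; -95.2 -52.1 -0 0 -0 6.2 0; -135.7 -74.3 -0 0 -0 8.8 0; -171.4 -93.8 -0 0 -0 11.1 0; -202.4 -110.7 -0 0 -0 13.1 0; -228.6 -125.1 -0 -0 -0 14.8 0; -250 -136.8 -0 0 -0 16.2 0; -266.7 -145.9 -0 0 -0 17.3 0; -278.6 -152.4 -0 0 -0 18.1 0; -285.7 -156.3 -0 0 -0 18.5 0; -288.1 -157.6 -0 0 -0 18.7 0
```

apply_moves:
  moves: "-26 -14 0 0 0 2 0; -58 -32 0 0 0 4 0; -92 -50 0 0 0 6 0; -127 -69 0 0 0 8 0; -162 -88 0 0 0 10 0; -195 -107 0 0 0 12 0; -226 -124 0 0 0 14 0; -252 -138 0 0 0 16 0; -271 -148 0 0 0 18 0; -283 -155 0 0 0 18.5 0; -288 -158 0 0 0 18.7 0; -288 -158 0 0 0 18.7 0"

```text
clock: 3.5
position: [470.7, -44.1, 203.4]
eef_rot: [-3.142, -0.0, 2.095]
ft_force: [-0.5, 0.1, 0.1]
width: 0.005
grasp_force: 0.0
```

Run:
```python
from h import *
st()
for c in ['scene','top']:
    p=capture(c); save(p,c+'1.png')
    for q in ['carousel','spoke0','pin_head','pointer_tip']:
        print(c,q,[(np.round(a['location']).tolist(),round(a['score'],2)) for a in landmark_of(p,q)[:3]])
a=observe()['position']; b=pose(210,28,66)
rows([b])
```

```text
3.5 [470.7 -44.1 203.4] [-1.8000e+02 -1.0000e-02  1.2002e+02] [-0.45  0.07  0.05] [-0.32  0.29  0.35  2.   -0.13  0.87  0.63]
scene carousel [([540.0, 26.0, 32.0], 0.85), ([458.0, 82.0, 78.0], 0.74)]
scene spoke0 [([539.0, 134.0, 71.0], 0.88), ([457.0, -21.0, 68.0], 0.82), ([630.0, -17.0, 69.0], 0.6)]
scene pin_head [([460.0, 83.0, 79.0], 0.67), ([545.0, -28.0, 70.0], 0.49)]
scene pointer_tip []
top carousel [([542.0, 30.0, 32.0], 0.59)]
top spoke0 [([543.0, 129.0, 69.0], 0.66)]
top pin_head [([454.0, 78.0, 75.0], 0.59)]
top pointer_tip [([664.0, 67.0, 47.0], 0.5), ([545.0, 129.0, 68.0], 0.19)]
0.1 0.5 137.4 0 -0 0.1 0
```

apply_moves:
  moves: "0 0 8 0 0 0 0; 0 0 26 0 0 0 0; 0 0 48 0 0 0 0; 0 0 70 0 0 0 0; 0 0 92 0 0 0 0; 0 0 112 0 0 0 0; 0 0 127 0 0 0 0; 0 0 135 0 0 0 0; 0 0 137 0 0 0 0; 4 0 137 0 0 0 0; 8 0 137 0 0 0 0; 10 0 137 0 0 0 0"

```text
clock: 5.2
position: [466.1, -34.5, 66.9]
eef_rot: [3.141, 0.0, 2.096]
ft_force: [0.6, -0.0, 0.8]
width: -0.003
grasp_force: 0.0
```

Run:
```python
from h import *
st()
p=capture('scene'); save(p,'scene2.png')
ph=np.array([.6,2,4,6.5,9,11.5,14,16.5,19,21.5,24,26])
rows([pose(210-d,16,66) for d in ph])
```

```text
5.2 [466.1 -34.5  66.9] [1.7995e+02 1.0000e-02 1.2007e+02] [ 0.58 -0.01  0.83] [-0.25  0.51  0.26  2.13 -0.26  0.53  0.72]
2.7 0.1 0.9 0 0 0.7 0; 5.1 -0.2 0.9 0 0 2.1 0; 8.7 -0.6 0.9 0 0 4.1 0; 13.1 -0.9 0.9 0 0 6.6 0; 17.5 -1 0.9 0 -0 9.1 0; 21.9 -0.9 0.9 0 -0 11.6 0; 26.3 -0.6 0.9 0 -0 14.1 0; 30.7 -0.1 0.9 0 -0 16.6 0; 35.1 0.5 0.9 0 -0 19.1 0; 39.4 1.4 0.9 0 -0 21.6 0; 43.7 2.4 0.9 0 -0 24.1 0; 47.1 3.4 0.9 0 -0 26.1 0
```

View pics/scene2.png

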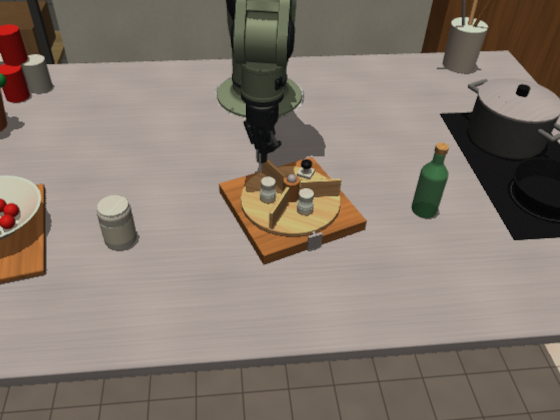

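The closed fingers (px 263,165) stand behind spoke0 (270,178), and the pin is at (306,168). I'll push now.

apply_moves:
  moves: "2.7 0 1 0 0 0.6 0; 5 0 1 0 0 2 0; 8.7 -0.6 1 0 0 4 0; 13 -0.9 1 0 0 6.5 0; 17.5 -1 1 0 0 9 0; 22 -0.9 1 0 0 11.5 0; 26.3 -0.6 1 0 0 14 0; 30.7 0 1 0 0 16.5 0; 35 0.5 1 0 0 19 0; 39.4 1.4 1 0 0 21.5 0; 43.7 2.4 1 0 0 24 0; 47 3.4 1 0 0 26 0"

```text
clock: 6.45
position: [445.6, 7.4, 65.5]
eef_rot: [3.141, 0.0, 1.638]
ft_force: [0.7, -1.5, -0.4]
width: -0.001
grasp_force: 0.7
```

```bash
cat >> h.py <<'E'
def look(tag=None,qs=('spoke0','pin_head')):
    for c in ['scene','top']:
        p=capture(c)
        if tag: save(p,c+tag+'.png')
        for q in qs:
            for a in landmark_of(p,q)[:3]:
                l=a['location']; v=l[:2]-C
                print(c,q,l.round().tolist(),'ang %.1f r %.0f s %.2f'%(np.degrees(np.arctan2(v[1],v[0])),np.hypot(*v),a['score']))
E
python3 - <<'E'
from h import *
st(); look()
rows([pose(184-d,16,66) for d in np.array([.6,2,4,7,10,13,16,19,22,25,28,30])])
E
```

```text
6.45 [445.6   7.4  65.5] [1.7997e+02 1.0000e-02 9.3870e+01] [ 0.69 -1.46 -0.39] [-0.45  0.51  0.39  2.19 -0.39  0.51  0.31]Traceback (most recent call last):
  File "<stdin>", line 2, in <module>
  File "h.py", line 27, in look
    print(c,q,l.round().tolist(),'ang %.1f r %.0f s %.2f'%(np.degrees(np.arctan2(v[1],v[0])),np.hypot(*v),a['score']))
              ^^^^^^^
AttributeError: 'list' object has no attribute 'round'. Did you mean: 'count'?
```

```bash
sed -i "s/l=a\['location'\]; v/l=np.array(a['location']); v/" h.py
python3 - <<'E'
from h import *
st(); look()
rows([pose(184-d,16,66) for d in np.array([.6,2,4,7,10,13,16,19,22,25,28,30])])
E
```

```text
6.55 [445.4   7.7  65.4] [180.     0.    93.99] [-0.08 -0.59  0.86] [-0.45  0.51  0.39  2.19 -0.39  0.51  0.31]
scene spoke0 [448.0, 20.0, 69.0] ang -173.4 r 97 s 0.90
scene spoke0 [604.0, -48.0, 69.0] ang -52.8 r 99 s 0.71
scene spoke0 [583.0, 126.0, 73.0] ang 67.7 r 102 s 0.71
scene pin_head [488.0, 116.0, 77.0] ang 123.5 r 102 s 0.59
top spoke0 [583.0, 122.0, 68.0] ang 66.9 r 99 s 0.98
top spoke0 [603.0, -49.0, 69.0] ang -53.3 r 99 s 0.62
top pin_head [482.0, 112.0, 76.0] ang 127.4 r 102 s 0.54
2 -0.2 -0.6 -0 -0 0.6 0; 4.5 -0.5 -0.6 -0 -0 2 0; 8 -0.9 -0.6 -0 -0 4 0; 13.3 -1.2 -0.6 -0 -0 7 0; 18.6 -1.3 -0.6 -0 -0 10 0; 23.9 -1 -0.6 -0 -0 13 0; 29.2 -0.5 -0.6 -0 -0 16 0; 34.4 0.2 -0.6 -0 -0 19 0; 39.6 1.3 -0.6 -0 -0 22 0; 44.7 2.6 -0.6 -0 -0 25 0; 49.8 4.2 -0.6 -0 -0 28 0; 53.1 5.4 -0.6 -0 -0 30 0
```

apply_moves:
  moves: "1.5 -0.2 -0.6 0 0 0.6 0; 4.5 -0.5 -0.6 0 0 2 0; 8 -0.9 -0.6 0 0 4 0; 13.3 -1.2 -0.6 0 0 7 0; 18.6 -1.3 -0.6 0 0 10 0; 24 -1 -0.6 0 0 13 0; 29.2 -0.5 -0.6 0 0 16 0; 34.4 0.2 -0.6 0 0 19 0; 39.6 1.3 -0.6 0 0 22 0; 44.7 2.6 -0.6 0 0 25 0; 49.8 4.2 -0.6 0 0 28 0; 53.1 5.4 -0.6 0 0 30 0"

```text
clock: 8.05
position: [447.5, 61.0, 66.1]
eef_rot: [3.141, -0.0, 1.115]
ft_force: [0.8, -2.0, 3.5]
width: -0.0
grasp_force: 1.5
```

Run:
```python
from h import *
st()
rows([pose(154-d,16,66) for d in np.array([1,3,6,9,12,15,18,21,25,28,31,33])])
```

```text
8.05 [447.5  61.   66.1] [ 1.7996e+02 -2.0000e-02  6.3870e+01] [ 0.81 -1.97  3.49] [-0.68  0.55  0.55  2.18 -0.55  0.55 -0.17]
1.1 -0.3 0.1 0 -0 0.9 0; 4.6 -0.8 0.1 0 -0 2.9 0; 9.9 -1.2 0.1 0 -0 5.9 0; 15.2 -1.4 0.2 0 -0 8.9 0; 20.5 -1.3 0.2 0 -0 11.9 0; 25.8 -0.9 0.2 0 -0 14.9 0; 31 -0.2 0.2 0 -0 17.9 0; 36.2 0.8 0.2 0 -0 20.9 0; 43.1 2.4 0.2 0 -0 24.9 0; 48.2 4 0.2 0 -0 27.9 0; 53.1 5.9 0.2 0 -0 30.9 0; 56.4 7.2 0.2 0 -0 32.9 0
```

apply_moves:
  moves: "1.1 -0.3 0 0 0 0.9 0; 4.6 -0.8 0 0 0 3 0; 9.9 -1.2 0 0 0 6 0; 15.2 -1.4 0 0 0 9 0; 20.5 -1.3 0 0 0 12 0; 25.8 -0.9 0 0 0 15 0; 31 -0.2 0 0 0 18 0; 36.2 0.8 0 0 0 21 0; 42 2.2 0 0 0 24.3 0; 48 4 0 0 0 28 0; 53 5.8 0 0 0 31 0; 56.4 7.2 0 0 0 33 0"

```text
clock: 9.25
position: [478.6, 108.1, 66.1]
eef_rot: [3.141, -0.0, 0.539]
ft_force: [0.3, -1.9, 6.1]
width: 0.001
grasp_force: 2.5
```

Run:
```python
from h import *
st(); look('3')
rows([pose(121-d,16,66) for d in np.array([1,3,6,9,12,15,18,21,24,26,28,29])])
```

```text
9.25 [478.6 108.1  66.1] [ 1.7997e+02 -1.0000e-02  3.0910e+01] [ 0.33 -1.91  6.1 ] [-0.85  0.66  0.72  2.09 -0.71  0.66 -0.68]
scene spoke0 [486.0, 109.0, 69.0] ang 126.4 r 97 s 0.70
scene spoke0 [640.0, 44.0, 68.0] ang 7.7 r 97 s 0.59
scene spoke0 [505.0, -56.0, 68.0] ang -114.3 r 95 s 0.56
scene pin_head [589.0, 121.0, 80.0] ang 63.3 r 100 s 0.48
scene pin_head [570.0, 367.0, 97.0] ang 85.5 r 337 s 0.28
top spoke0 [500.0, -56.0, 69.0] ang -116.5 r 98 s 0.86
top spoke0 [611.0, -376.0, 57.0] ang -80.7 r 412 s 0.68
top spoke0 [643.0, 38.0, 70.0] ang 3.9 r 99 s 0.58
top pin_head [583.0, 116.0, 77.0] ang 65.4 r 93 s 0.61
2.2 -0.5 0.1 0 -0 1 0; 5.7 -0.9 0.1 0 -0 3 0; 11 -1.3 0.1 0 -0 6 0; 16.3 -1.5 0.1 0 -0 9 0; 21.6 -1.3 0.1 0 -0 12 0; 26.9 -0.9 0.1 0 -0 15 0; 32.2 -0.2 0.1 0 -0 18 0; 37.4 0.7 0.1 0 -0 21 0; 42.5 2 0.1 0 -0 24 0; 45.9 2.9 0.1 0 -0 26 0; 49.3 4 0.2 0 -0 28 0; 51 4.6 0.2 0 -0 29 0
```

Run:
```python
from h import *
s=observe(); print(s['ft_force'],s['torque'],s['joint_efforts'])
a=cv2.imread('pics/scene3.png')[120:270,190:390]; b=cv2.imread('pics/top3.png')[150:300,190:340]
cv2.imwrite('pics/crop3.png',np.hstack([cv2.resize(a,(456,342),interpolation=2),cv2.resize(b,(342,342),interpolation=2)]))
```

```text
[ 1.89886065 -1.87032198  3.48254926] [-0.31465659 -0.50685757 -0.04028816] [-1.07172076e+00 -7.27707481e+01  1.59284592e+01 -1.82872260e+01
 -7.88481301e-02  8.53169169e-01 -1.95867244e-03]
```

View pics/crop3.png

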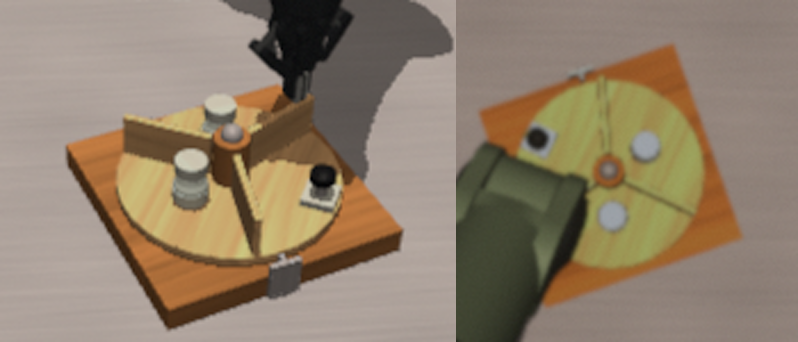

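The finger pushes spoke0's outer end (crop px 297,90), the pin sits upright in its block (322,180) and the jars stand. The pointer is at (283,270). I'll continue.

apply_moves:
  moves: "2.2 -0.5 0 0 0 1 0; 5.7 -0.9 0 0 0 3 0; 11 -1.3 0 0 0 6 0; 16.3 -1.5 0 0 0 9 0; 21.6 -1.3 0 0 0 12 0; 27 -0.9 0 0 0 15 0; 32.2 -0.2 0 0 0 18 0; 37.4 0.7 0 0 0 21 0; 42.5 2 0 0 0 24 0; 46 3 0 0 0 26 0; 49.3 4 0 0 0 28 0; 51 4.6 0 0 0 29 0"

```text
clock: 10.75
position: [524.4, 130.3, 66.1]
eef_rot: [3.141, 0.0, 0.033]
ft_force: [-1.0, -2.1, 8.6]
width: -0.003
grasp_force: 4.2
```

Run:
```python
from h import *
st(); look('4',('spoke0','pin_head','pointer_tip'))
```

```text
10.75 [524.4 130.3  66.1] [1.7998e+02 1.0000e-02 1.9000e+00] [-1.03 -2.09  8.6 ] [-0.92  0.78  0.85  1.96 -0.83  0.79 -1.12]
scene spoke0 [465.0, -25.0, 70.0] ang -144.5 r 97 s 0.97
scene spoke0 [534.0, 128.0, 68.0] ang 96.0 r 97 s 0.81
scene spoke0 [630.0, 90.0, 79.0] ang 34.5 r 104 s 0.73
scene pin_head [631.0, 93.0, 78.0] ang 35.5 r 107 s 0.48
scene pointer_tip [666.0, 62.0, 49.0] ang 14.3 r 126 s 0.65
top spoke0 [636.0, -10.0, 72.0] ang -23.7 r 101 s 0.77
top spoke0 [534.0, 132.0, 68.0] ang 95.5 r 101 s 0.76
top spoke0 [460.0, -26.0, 68.0] ang -145.9 r 101 s 0.72
top pin_head [621.0, 88.0, 74.0] ang 36.7 r 96 s 0.56
top pointer_tip [662.0, 67.0, 48.0] ang 16.9 r 124 s 0.38
```

apply_moves:
  moves: "-2 0 0 0 0 0 0; -5 0 0 0 0 0 0; -5 0 0 0 0 0 0"

```text
clock: 11.45
position: [519.2, 130.0, 66.1]
eef_rot: [3.141, -0.0, 0.034]
ft_force: [-0.7, -3.2, 6.5]
width: 0.006
grasp_force: 3.1
```

Run:
```python
from h import *
st(); 
p0=np.array([524.4,130.3,66]);R0=R.from_euler('xyz',[180,0,2],degrees=True)
rows([pose(92-d,16,66) for d in np.array([0,1,2,3.5,5,6.5,7.5])],p0=p0-[5,0,0],R0=R0)
```

```text
11.45 [519.2 130.   66.1] [179.99  -0.     1.98] [-0.69 -3.19  6.51] [-0.92  0.77  0.85  1.98 -0.83  0.79 -1.12]
5.1 0.1 0 0 0 0 0; 6.9 -0.2 -0 0 -0 1 0; 8.6 -0.4 -0 0 -0 2 0; 11.3 -0.7 -0 0 -0 3.5 0; 13.9 -0.9 -0 0 -0 5 0; 16.5 -1.1 -0 0 -0 6.5 0; 18.3 -1.1 -0 0 -0 7.5 0
```

apply_moves:
  moves: "3 0 0 0 0 0 0; 5 0 0 0 0 0 0; 7 -0.2 0 0 0 1 0; 8.6 -0.4 0 0 0 2 0; 11.3 -0.7 0 0 0 3.5 0; 13.9 -0.9 0 0 0 5 0; 16.5 -1.1 0 0 0 6.5 0; 18.3 -1.1 0 0 0 7.5 0; 18.3 -1.1 0 0 0 7.5 0"

```text
clock: 12.35
position: [537.7, 132.4, 66.1]
eef_rot: [-3.141, 0.0, -0.097]
ft_force: [0.0, 0.1, 7.0]
width: -0.003
grasp_force: 3.7
```

```bash
cat >> h.py <<'E'
def pinz(save_=None):
    p=capture('scene')
    if save_: save(p,save_)
    o=outline_of(p,'pin_head')
    Rm,_=cv2.Rodrigues(np.array(p['rvec'],float)); t=np.array(p['tvec'],float).ravel(); K=np.array(p['K'])
    for a in o[:2]:
        v,u=np.nonzero(a['region']&(p['range_z']>0)); d=p['range_z'][v,u]
        X=np.c_[(u-K[0,2])*d/K[0,0],(v-K[1,2])*d/K[1,1],d]; W=(X-t)@Rm
        W=W[np.hypot(*(W[:,:2]-C).T)<130]
        if len(W): 
            m=np.median(W,0)-C.tolist().__add__([0]); print('pin',len(W),'z95 %.1f zmed %.1f ang %.1f'%(np.percentile(W[:,2],95),np.median(W[:,2]),np.degrees(np.arctan2(m[1],m[0]))),round(a['score'],2))
    for a in landmark_of(p,'pin_head')[:1]: print(np.round(a['location'],1),round(a['score'],2))
E
python3 - <<'E'
from h import *
st(); pinz()
rows([pose(84.5-d,16,66) for d in [.8,1.6,2.4,3.2,4,4.8]])
E
```

```text
12.35 [537.7 132.4  66.1] [-179.98    0.     -5.53] [0.01 0.14 7.05] [-0.92  0.81  0.88  1.93 -0.86  0.83 -1.23]
pin 126 z95 85.8 zmed 80.8 ang 26.7 0.41
pin 397 z95 100.1 zmed 76.3 ang -82.6 0.32
[634.4  81.2  77.5] 0.46
1.4 0.2 0.1 -0 -0 0.8 0; 2.8 -0 0.1 -0 -0 1.6 0; 4.2 -0.2 0.1 -0 -0 2.4 0; 5.6 -0.4 0.1 -0 -0 3.2 0; 7 -0.5 0.1 -0 -0 4 0; 8.4 -0.6 0.1 -0 -0 4.8 0
```

apply_moves:
  moves: "1 0 0 0 0 0.6 0; 2 -0.1 0 0 0 1.1 0; 3 -0.2 0 0 0 1.7 0"

```text
clock: 12.8
position: [540.4, 132.6, 66.1]
eef_rot: [-3.141, 0.001, -0.126]
ft_force: [-1.5, 0.9, 8.6]
width: 0.003
grasp_force: 4.1
```

```bash
python3 -c "
from h import *
st(); pinz()"
```

```text
12.8 [540.4 132.6  66.1] [-1.7995e+02  4.0000e-02 -7.2100e+00] [-1.45  0.85  8.58] [-0.92  0.82  0.88  1.92 -0.86  0.84 -1.26]
pin 146 z95 86.3 zmed 79.5 ang 25.8 0.48
[635.   78.8  76.7] 0.51
```

apply_moves:
  moves: "1 -0.1 0 0 0 0.6 0; 2 -0.2 0 0 0 1.1 0; 3 -0.3 0 0 0 1.7 0"

```text
clock: 13.25
position: [543.4, 132.6, 66.1]
eef_rot: [-3.141, 0.001, -0.155]
ft_force: [-0.8, 1.7, 7.2]
width: 0.002
grasp_force: 4.1
```

```bash
python3 -c "
from h import *
st(); pinz()"
```

```text
13.25 [543.4 132.6  66.1] [-1.7995e+02  4.0000e-02 -8.9000e+00] [-0.81  1.7   7.2 ] [-0.92  0.83  0.89  1.91 -0.87  0.85 -1.28]
pin 141 z95 85.1 zmed 80.0 ang 24.1 0.51
[636.8  72.3  77.1] 0.68
```

apply_moves:
  moves: "1 -0.1 0 0 0 0.6 0; 2 -0.2 0 0 0 1.1 0; 3 -0.3 0 0 0 1.7 0"

```text
clock: 13.7
position: [546.4, 132.6, 66.1]
eef_rot: [-3.14, 0.001, -0.185]
ft_force: [-1.2, 2.5, 8.1]
width: -0.0
grasp_force: 4.1
```

```bash
python3 -c "
from h import *
st(); pinz()"
```

```text
13.7 [546.4 132.6  66.1] [-1.7994e+02  5.0000e-02 -1.0590e+01] [-1.19  2.49  8.06] [-0.92  0.83  0.9   1.91 -0.88  0.85 -1.31]
pin 5130 z95 95.0 zmed 45.2 ang -13.9 0.45
[640.8  70.4  75.5] 0.63
```

apply_moves:
  moves: "1 -0.1 0 0 0 0.6 0; 2 -0.2 0 0 0 1.1 0; 3 -0.3 0 0 0 1.7 0"

```text
clock: 14.15
position: [549.5, 132.5, 66.1]
eef_rot: [-3.14, 0.001, -0.214]
ft_force: [-0.4, 2.7, 7.9]
width: 0.002
grasp_force: 4.0
```

```bash
python3 -c "
from h import *
st(); pinz()"
```

```text
14.15 [549.5 132.5  66.1] [-1.7993e+02  4.0000e-02 -1.2290e+01] [-0.43  2.72  7.91] [-0.92  0.84  0.9   1.9  -0.88  0.86 -1.33]
pin 119 z95 85.3 zmed 80.6 ang 19.2 0.58
[641.   68.7  76.1] 0.62
```

apply_moves:
  moves: "1 -0.1 0 0 0 0.6 0; 2 -0.2 0 0 0 1.1 0; 3 -0.3 0 0 0 1.7 0"

```text
clock: 14.6
position: [552.5, 132.2, 66.1]
eef_rot: [-3.14, 0.001, -0.244]
ft_force: [-0.3, 4.1, 8.2]
width: 0.002
grasp_force: 3.9
```

```bash
python3 -c "
from h import *
st(); pinz()"
```

```text
14.6 [552.5 132.2  66.1] [-1.7993e+02  4.0000e-02 -1.3980e+01] [-0.34  4.14  8.21] [-0.92  0.85  0.91  1.89 -0.89  0.87 -1.36]
pin 100 z95 78.7 zmed 73.8 ang 18.5 0.43
[640.6  65.2  69.4] 0.64
```

The pin has dropped (head point 69.4, top 78.7), with no force build-up. I'll back off and lift.

apply_moves:
  moves: "-3 0 0 0 0 0 0; -7 0 0 0 0 0 0; -10 0 0 0 0 0 0; -10 0 -10 0 0 0 0; -10 0 -35 0 0 0 0; -10 0 -65 0 0 0 0; -10 0 -95 0 0 0 0; -10 0 -115 0 0 0 0; -10 0 -125 0 0 0 0; -10 0 -125 0 0 0 0"

```text
clock: 15.75
position: [543.2, 133.8, 191.9]
eef_rot: [-3.141, -0.001, -0.243]
ft_force: [0.7, -0.3, 0.0]
width: 0.002
grasp_force: 0.0
```

Run:
```python
from h import *
st(); pinz('scene5.png'); look('6',('spoke0','pin_head','carousel'))
b=np.array([639,64.5,190,0]); 
rows([b])
```

```text
15.75 [543.2 133.8 191.9] [-1.7994e+02 -5.0000e-02 -1.3950e+01] [ 0.67 -0.25  0.05] [-1.04  0.7   1.1   1.82 -0.71  1.07 -1.49]
[641.9  66.9  68.7] 0.55
scene spoke0 [451.0, -2.0, 71.0] ang -160.7 r 99 s 0.94
scene spoke0 [559.0, 130.0, 68.0] ang 81.3 r 100 s 0.73
scene spoke0 [620.0, -30.0, 70.0] ang -38.9 r 97 s 0.57
scene pin_head [639.0, 69.0, 72.0] ang 22.0 r 102 s 0.46
scene pin_head [638.0, 68.0, 22.0] ang 21.7 r 101 s 0.17
scene carousel [540.0, 25.0, 32.0] ang -126.1 r 7 s 0.93
scene carousel [569.0, 370.0, 98.0] ang 85.7 r 340 s 0.48
scene carousel [617.0, -31.0, 70.0] ang -40.4 r 96 s 0.26
top spoke0 [448.0, -3.0, 69.0] ang -160.5 r 102 s 0.78
top spoke0 [620.0, -34.0, 70.0] ang -40.4 r 99 s 0.74
top spoke0 [562.0, 130.0, 72.0] ang 79.7 r 101 s 0.65
top pin_head [632.0, 63.0, 69.0] ang 19.8 r 94 s 0.59
top carousel [544.0, 28.0, 32.0] ang -79.1 r 3 s 0.89
top carousel [635.0, 64.0, 69.0] ang 20.1 r 97 s 0.26
110 43.8 0.8 0 0 -14 0
```

apply_moves:
  moves: "6 2 0 0 0 0 0; 18 7 0 0 0 0 0; 34 13 0 0 0 0 0; 50 19 0 0 0 0 0; 66 26 0 0 0 0 0; 82 32 0 0 0 0 0; 95 38 0 0 0 0 0; 104 41 0 0 0 0 0; 108 43 0 0 0 0 0; 108 43 0 0 0 0 0; 108 43 0 0 0 0 0"

```text
clock: 17.4
position: [637.0, 66.2, 190.9]
eef_rot: [-3.141, 0.0, -0.243]
ft_force: [-0.8, -0.0, -0.4]
width: 0.001
grasp_force: 0.0
```

Run:
```python
from h import *
st()
p=capture('wrist'); save(p,'w.png')
for f in (landmark_of,boxes_of):
    for q in ('pin_head','carousel'): print(q,[(np.round(a['location'],1).tolist(),round(a['score'],2)) for a in f(p,q)[:2]])
look(None,('pin_head',))
```

```text
17.4 [637.   66.2 190.9] [-1.7999e+02  2.0000e-02 -1.3940e+01] [-0.84 -0.02 -0.38] [-0.78  0.8   1.02  1.6  -0.73  1.16 -1.4 ]
pin_head [([636.2, 67.0, 70.4], 0.59)]
carousel [([545.1, 29.1, 28.4], 0.6)]
pin_head [([638.2, 63.9, 79.0], 0.66)]
carousel [([585.3, 14.5, 39.5], 0.92)]
scene pin_head [642.0, 66.0, 68.0] ang 19.9 r 104 s 0.68
top pin_head [446.0, -4.0, 70.0] ang -160.1 r 104 s 0.70
top pin_head [505.0, 64.0, 73.0] ang 139.9 r 51 s 0.42
```

View pics/w.png

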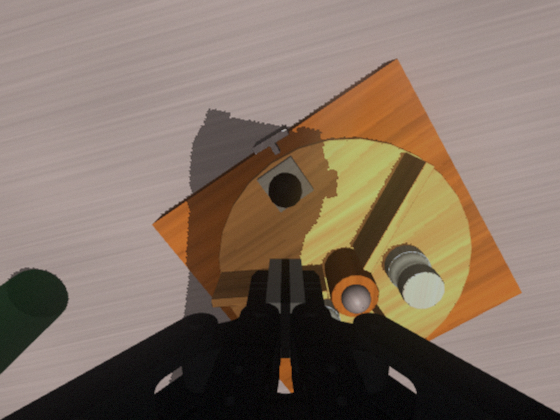

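The wrist view shows the black head in its block at px (285,190), beside the pointer (268,145), in line with the fingers (column 285).

Run:
```python
from h import *
s=observe(); p=capture('wrist'); K=p['K']; H=np.array(p['hand_eye'])
R0=R.from_euler('xyz',s['eef_rot']).as_matrix()
g=p['pixels'].max(2); v,u=np.nonzero(g<45); k=(abs(u-285)<22)&(abs(v-190)<22); u,v=u[k],v[k]
d=p['range_z'][v,u]; print(len(u),u.mean(),v.mean(),(u.min()+u.max())/2,(v.min()+v.max())/2,u.max()-u.min(),v.max()-v.min(),np.median(d))
X=np.c_[(u-K[0,2])*d/K[0,0],(v-K[1,2])*d/K[1,1],d,np.ones(len(u))]@H.T
W=X[:,:3]@R0.T+s['position']; k=W[:,2]>62; W=W[k]
print(len(W),W.mean(0).round(1),((W.min(0)+W.max(0))/2).round(1),np.ptp(W,axis=0).round(1))
```

```text
848 284.06721698113205 190.09080188679246 284.5 190.5 31 33 294.6841
843 [639.   67.   76.3] [667.7  64.2 214.1] [ 87.8  32.1 295.6]
```

apply_moves:
  moves: "1 0 6 0 0 0 0; 1.5 0 20 0 0 0 0; 1.5 0 38 0 0 0 0; 1.5 0 56 0 0 0 0; 1.5 0 74 0 0 0 0; 1.5 0 88 0 0 0 0; 1.5 0 98 0 0 0 0; 1.5 0 104 0 0 0 0; 1.5 0 106 0 0 0 0; 1.5 0 107 0 0 0 0; 1.5 0 107 0 0 0 0"

```text
clock: 19.0
position: [639.0, 65.5, 84.4]
eef_rot: [-3.141, -0.001, -0.243]
ft_force: [-0.8, 0.4, 0.4]
width: 0.001
grasp_force: 0.0
```

```bash
python3 -c "
from h import *
st(); pinz('scene7.png')"
```

```text
19.0 [639.   65.5  84.4] [-1.7998e+02 -3.0000e-02 -1.3950e+01] [-0.83  0.42  0.4 ] [-0.73  0.91  0.91  1.68 -0.84  0.99 -1.32]
pin 124 z95 78.0 zmed 73.8 ang 19.8 0.69
[640.6  68.7  72.1] 0.48
```

View pics/scene7.png

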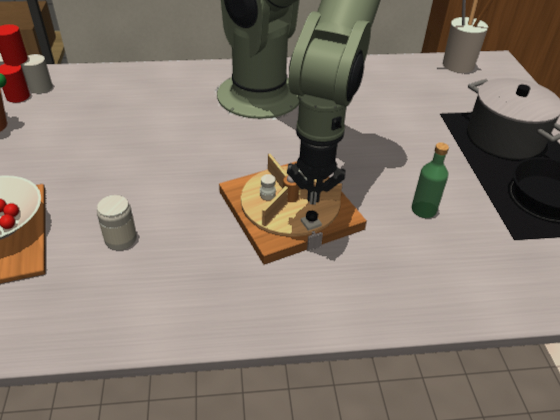

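The fingertips (px 313,198) are just above the head (312,215), and the pin is in line with the pointer (315,240). I'll press slowly.

apply_moves:
  moves: "0 0 2 0 0 0 0; 0 0 4 0 0 0 0; 0 0 5 0 0 0 0; 0 0 6 0 0 0 0; 0 0 7 0 0 0 0; 0 0 8 0 0 0 0; 0 0 9 0 0 0 0"

```text
clock: 19.85
position: [638.8, 65.4, 74.9]
eef_rot: [-3.142, 0.0, -0.244]
ft_force: [-0.1, 0.0, -0.0]
width: 0.002
grasp_force: 0.0
```

```bash
python3 -c "
from h import *
st(); pinz('scene8.png')
a=cv2.imread('pics/scene8.png')[150:260,240:380]; cv2.imwrite('pics/c8.png',cv2.resize(a,(700,550),interpolation=2))"
```

```text
19.85 [638.8  65.4  74.9] [-180.      0.    -13.95] [-0.13  0.   -0.05] [-0.72  0.92  0.9   1.68 -0.85  0.98 -1.32]
pin 119 z95 78.7 zmed 73.9 ang 19.5 0.57
[640.   69.1  68.7] 0.48
```

View pics/c8.png

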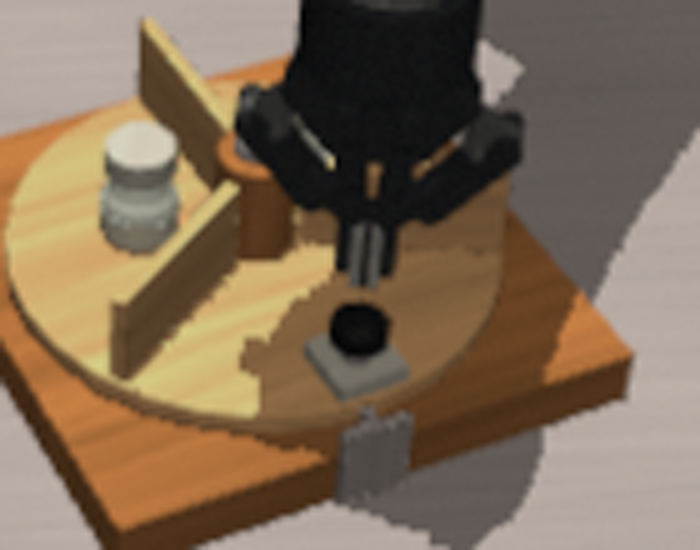

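Run:
```python
from h import *
p=capture('scene'); Rm,_=cv2.Rodrigues(np.array(p['rvec'],float)); t=np.array(p['tvec'],float).ravel(); K=np.array(p['K'])
def w(u,v):
    d=p['range_z'][v,u]; X=np.array([(u-K[0,2])*d/K[0,0],(v-K[1,2])*d/K[1,1],d]); return Rm.T@(X-t)
for v in range(190,226): print(v,[w(u,v).round().astype(int).tolist() for u in (310,313,315)],p['pixels'][v,313])
q=Rm@np.array([638.8,65.4,74.9])+t; q=K@q; print(q/q[2])
q=Rm@np.array([638.5,66,78])+t; q=K@q; print(q/q[2])
```

```text
190 [[643, 55, 153], [640, 63, 149], [641, 67, 150]] [16 16 17]
191 [[643, 56, 149], [643, 62, 149], [648, 66, 153]] [19 18 19]
192 [[648, 55, 151], [636, 64, 140], [648, 66, 150]] [21 21 21]
193 [[648, 55, 148], [641, 63, 141], [647, 66, 146]] [19 19 20]
194 [[645, 56, 142], [640, 64, 137], [647, 66, 143]] [33 32 31]
195 [[642, 57, 136], [642, 63, 136], [646, 67, 140]] [40 39 37]
196 [[641, 57, 132], [647, 63, 137], [647, 67, 138]] [36 35 33]
197 [[640, 58, 129], [647, 63, 135], [650, 66, 138]] [29 30 27]
198 [[642, 57, 127], [646, 63, 131], [643, 68, 128]] [36 35 34]
199 [[646, 57, 128], [644, 64, 127], [646, 68, 128]] [40 39 37]
200 [[645, 57, 125], [648, 63, 127], [649, 67, 127]] [39 37 36]
201 [[648, 57, 124], [646, 64, 122], [649, 68, 124]] [45 44 42]
202 [[644, 58, 118], [646, 64, 119], [647, 68, 119]] [49 49 46]
203 [[648, 57, 118], [646, 64, 116], [649, 68, 118]] [52 51 48]
204 [[644, 58, 111], [645, 65, 112], [649, 68, 115]] [55 53 50]
205 [[642, 59, 107], [649, 64, 113], [648, 69, 111]] [55 53 50]
206 [[646, 58, 107], [646, 65, 106], [648, 69, 109]] [61 60 57]
207 [[582, 7
[... 538 characters left out ...]
9 19]
216 [[646, 60, 76], [646, 67, 75], [643, 72, 73]] [20 19 19]
217 [[647, 60, 74], [648, 67, 74], [648, 72, 74]] [19 18 19]
218 [[649, 60, 72], [645, 68, 69], [649, 72, 72]] [14 13 14]
219 [[652, 60, 72], [648, 67, 68], [644, 73, 64]] [10  9  9]
220 [[649, 61, 66], [650, 67, 67], [645, 73, 62]] [9 9 9]
221 [[639, 63, 53], [639, 70, 53], [637, 75, 51]] [54 52 48]
222 [[642, 62, 53], [639, 70, 50], [640, 75, 50]] [89 85 78]
223 [[648, 61, 56], [640, 70, 47], [641, 75, 47]] [110 105  95]
224 [[647, 62, 51], [646, 69, 49], [646, 74, 49]] [116 113 101]
225 [[651, 61, 52], [651, 68, 52], [652, 73, 52]] [115 111 100]
[311.6936454 214.0863714   1.       ]
[312.03227731 212.99670642   1.        ]
```

The depth picture shows the fingertip at z≈104, about 28 mm above the reported TCP, with a clear gap above the head (top 78). That explains the zero force. I'll descend further, guided by force and camera.

apply_moves:
  moves: "0 0 3 0 0 0 0; 0 0 6 0 0 0 0; 0 0 9 0 0 0 0; 0 0 12 0 0 0 0; 0 0 14 0 0 0 0; 0 0 16 0 0 0 0; 0 0 17 0 0 0 0; 0 0 18 0 0 0 0"

```text
clock: 20.85
position: [638.9, 65.4, 57.0]
eef_rot: [-3.142, -0.0, -0.244]
ft_force: [-0.3, -0.6, -0.3]
width: -0.001
grasp_force: 0.0
```

```bash
cat >> h.py <<'E'
def tip():
    p=capture('scene'); Rm,_=cv2.Rodrigues(np.array(p['rvec'],float)); t=np.array(p['tvec'],float).ravel(); K=np.array(p['K'])
    for u in (311,313):
        l=[]
        for v in range(196,222):
            d=p['range_z'][v,u]; l.append(((Rm.T@(np.array([(u-K[0,2])*d/K[0,0],(v-K[1,2])*d/K[1,1],d])-t))[[0,2]]).round().astype(int).tolist())
        print(l)
E
python3 -c "
from h import *
st(); pinz(); tip()"
```

```text
20.85 [638.9  65.4  57. ] [-1.800e+02 -1.000e-02 -1.396e+01] [-0.3  -0.56 -0.26] [-0.71  0.94  0.88  1.69 -0.87  0.95 -1.3 ]
[639.9  69.1  70. ] 0.51
[[647, 138], [642, 131], [643, 128], [649, 131], [643, 123], [643, 120], [644, 118], [647, 117], [647, 114], [644, 108], [648, 109], [644, 102], [646, 101], [646, 98], [648, 97], [647, 93], [646, 89], [636, 76], [639, 75], [642, 76], [646, 76], [650, 77], [647, 70], [650, 71], [644, 61], [641, 55]]
[[629, 122], [633, 122], [635, 121], [641, 124], [644, 123], [647, 123], [647, 120], [648, 118], [647, 114], [648, 112], [648, 109], [646, 104], [645, 100], [648, 100], [646, 95], [644, 89], [648, 90], [641, 80], [640, 77], [645, 78], [642, 72], [651, 77], [648, 72], [648, 68], [648, 65], [639, 53]]
```

apply_moves:
  moves: "0 0 2 0 0 0 0; 0 0 4 0 0 0 0; 0 0 6 0 0 0 0; 0 0 7 0 0 0 0; 0 0 8 0 0 0 0"

```text
clock: 21.55
position: [639.1, 65.3, 49.2]
eef_rot: [-3.142, -0.001, -0.244]
ft_force: [0.1, -0.2, 4.9]
width: -0.001
grasp_force: 2.7
```

apply_moves:
  moves: "0 0 1 0 0 0 0; 0 0 2 0 0 0 0; 0 0 3 0 0 0 0; 0 0 4 0 0 0 0"

```text
clock: 21.95
position: [639.2, 65.2, 45.4]
eef_rot: [-3.142, -0.001, -0.244]
ft_force: [0.0, -0.2, 6.2]
width: 0.001
grasp_force: 2.9
```

```bash
python3 -c "
from h import *
st(); pinz()"
```

```text
21.95 [639.2  65.2  45.4] [-1.800e+02 -5.000e-02 -1.396e+01] [ 0.04 -0.17  6.21] [-0.71  0.95  0.87  1.69 -0.88  0.93 -1.29]
[639.8  68.5  65.8] 0.48
```

Sliding at about 6 N, and the head point has reached about 66. I'll continue.

apply_moves:
  moves: "0 0 1 0 0 0 0; 0 0 2 0 0 0 0; 0 0 3 0 0 0 0; 0 0 4 0 0 0 0"

```text
clock: 22.5
position: [639.2, 65.1, 41.4]
eef_rot: [3.142, -0.001, -0.244]
ft_force: [0.3, -1.0, 6.0]
width: 0.004
grasp_force: 3.2
```

```bash
python3 -c "
from h import *
st(); pinz()"
```

```text
22.5 [639.2  65.1  41.4] [ 1.800e+02 -5.000e-02 -1.396e+01] [ 0.29 -1.05  5.96] [-0.7   0.96  0.86  1.7  -0.89  0.93 -1.29]
pin 82 z95 71.5 zmed 63.2 ang 18.3 0.63
[639.2  68.7  62. ] 0.51
```

apply_moves:
  moves: "0 0 1 0 0 0 0; 0 0 1.7 0 0 0 0; 0 0 2.3 0 0 0 0"

```text
clock: 22.95
position: [639.3, 65.0, 39.2]
eef_rot: [3.141, -0.001, -0.244]
ft_force: [-0.3, -3.5, 14.4]
width: 0.001
grasp_force: 7.2
```

```bash
python3 -c "
from h import *
st(); pinz(); pinz(); st()"
```

```text
22.95 [639.3  65.   39.2] [ 1.7999e+02 -7.0000e-02 -1.3970e+01] [-0.33 -3.48 14.43] [-0.7   0.96  0.86  1.7  -0.89  0.93 -1.29]
pin 61 z95 65.9 zmed 61.7 ang 17.9 0.45
[640.9  67.3  60.9] 0.6
pin 74 z95 67.1 zmed 60.7 ang 18.8 0.52
[641.   64.9  58.6] 0.55
23.25 [639.3  64.9  39.3] [ 1.7999e+02 -7.0000e-02 -1.3970e+01] [-0.34 -2.44  9.16] [-0.7   0.96  0.86  1.7  -0.89  0.93 -1.29]
```

apply_moves:
  moves: "0 0 0.5 0 0 0 0; 0 0 0.5 0 0 0 0"

```text
clock: 23.45
position: [639.4, 64.7, 39.1]
eef_rot: [3.141, -0.002, -0.244]
ft_force: [-1.0, -2.9, 13.8]
width: 0.001
grasp_force: 7.3
```

The pin has bottomed out: force rises with no further travel. I'll retreat straight up.

apply_moves:
  moves: "0 0 -3 0 0 0 0; 0 0 -12 0 0 0 0; 0 0 -28 0 0 0 0; 0 0 -48 0 0 0 0; 0 0 -70 0 0 0 0; 0 0 -95 0 0 0 0; 0 0 -120 0 0 0 0; 0 0 -140 0 0 0 0; 0 0 -152 0 0 0 0; 0 0 -155 0 0 0 0; 0 0 -155 0 0 0 0"

```text
clock: 24.55
position: [638.7, 65.6, 193.2]
eef_rot: [-3.141, -0.0, -0.243]
ft_force: [0.2, -0.2, 0.5]
width: 0.003
grasp_force: 0.0
```

Run:
```python
from h import *
st(); pinz('scene9.png'); look('9',('pin_head','tin0_mid','tin1_mid','oil_mid','can_mid'))
p=capture('wrist'); save(p,'w9.png')
print([(np.round(a['location'],1).tolist(),round(a['score'],2)) for a in landmark_of(p,'pin_head')[:2]])
a=cv2.imread('pics/scene9.png')[150:260,220:380]; cv2.imwrite('pics/c9.png',np.hstack([cv2.resize(a,(400,275),interpolation=2),cv2.resize(cv2.imread('pics/w9.png'),(367,275))]))
```

```text
24.55 [638.7  65.6 193.2] [-179.98   -0.    -13.94] [ 0.18 -0.19  0.48] [-0.77  0.8   1.02  1.6  -0.72  1.17 -1.4 ]
pin 139 z95 67.5 zmed 62.6 ang 18.7 0.58
[638.9  66.2  59.1] 0.42
scene pin_head [643.0, 68.0, 62.0] ang 20.4 r 105 s 0.54
scene tin0_mid [503.0, 64.0, 75.0] ang 141.3 r 53 s 0.71
scene tin0_mid [638.0, 66.0, 58.0] ang 20.5 r 100 s 0.35
scene tin1_mid [536.0, -28.0, 73.0] ang -98.2 r 59 s 0.64
scene oil_mid [569.0, 366.0, 98.0] ang 85.7 r 336 s 0.70
scene can_mid [614.0, -377.0, 54.0] ang -80.2 r 414 s 0.95
top pin_head [533.0, -20.0, 69.0] ang -101.8 r 52 s 0.31
top tin0_mid [504.0, 65.0, 72.0] ang 140.0 r 53 s 0.59
top tin1_mid [534.0, -21.0, 68.0] ang -101.0 r 53 s 0.49
top tin1_mid [562.0, 132.0, 70.0] ang 79.9 r 102 s 0.25
top oil_mid [572.0, 367.0, 100.0] ang 85.3 r 338 s 0.82
top oil_mid [505.0, 60.0, 72.0] ang 143.8 r 49 s 0.45
top can_mid [610.0, -377.0, 56.0] ang -80.8 r 413 s 0.91
[([637.1, 65.2, 59.3], 0.71)]
```

View pics/c9.png

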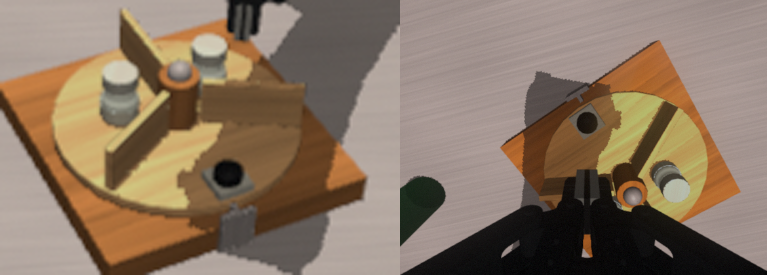

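The head is flat on its block (px 228,175) with its point at about 59 and top at 67. The jars stand on the carousel (120,95 and 208,60), and the bottle and can haven't moved. I'll hand in.

```bash
python3 -c "
from cell import *
print(close_job())"
```

```text
the job is handed in; nothing more can be done
None
```

The job is handed in: I turned the carousel until the pin dropped and the camera showed it 7 mm lower, then pressed the pin home at about 14 N until its head sat on the block (59 mm). I stopped on the seen drop, without feeling a rise in force. The jars, bottle and can are still standing.

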